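# Join a rack beam end to its post and proof-pull the joint

## Task

Join the orange beam end to the green post: put both its rivets into the wide openings of the keyholes and slide it along until it is fully home in the narrow slots. Then prove the joint while it is home: pull it straight up with about 12 N (over its own weight) and keep that pull steady for at least three seconds without a break, then let go and leave it joined. Do not force anything, never pull with more than 25 N, and leave everything else alone.

Things in the scene. Friction and masses are not known exactly. Their poses are not given: they have to be found in the camera images.
- beam_end: Orange beam end, loose, about 0.25 kg: base plate 110 x 40 x 6 mm (long side along x); on it, central along x, a web 60 long, 16 thick (y), 55 high, to be gripped across its 16 mm; under the plate two steel rivets. Starts standing on its rivet heads. Origin: level with the underside of the heads, midway between the rivets; z up. The same either way round.
- beam_grip (a point): Centre of the web of the beam end, where it is gripped, 53 mm above the underside of the rivet heads (the web spans 21 to 76 mm). Axes as beam_end.
- beam_seat (a point): Centre of the underside of the beam end's plate, 15 mm above the underside of the rivet heads. The rivets are at x = -30 and +30 mm from it: shank 9 mm in diameter and 10 mm long, then a round head 18 mm in diameter and 5 mm thick with a bevelled lower edge. Axes as beam_end.
- green_post: Green piece of hollow rack post, 200 long (x), 60 wide (y), 40 high, bolted rigidly to the table; steel feet 6 mm high reach 126 mm from its centre at both ends. Origin: centre of its underside. Its top face is 4 mm thick, with free space below, and has two keyholes in line along x.
- green_post_keyholes (a point): On the top face of the green post, midway between its keyholes; axes as the post. Each keyhole: a 22 mm square opening, centred at x = -30 and +30 mm, continued towards +x (away from the robot) by a slot 12 mm wide. beam_seat meets it when dropped in, lies 22 mm along +x when home (shanks at slot ends); there it can rise 1.5 to 5.5 mm (wear, unknown) until the heads bear.
- green_seat: The bearing strips beside the slots, inside the green post under its top face, against which the rivet heads are pulled; part of the post and hidden from view. Its origin is 36 mm above the underside of the post, at its centre; how far the strips are worn is not told.
- grey_post: A grey post of the same shape, which is not to be used; origin at the centre of its underside.
- bearing_ring: Bystander: steel ring 72 mm across, 22 high; origin at its underside centre. Leave alone.
- orange_box: Bystander: orange box 90x90x70 mm; origin at its underside centre. Leave alone.
- black_box: Bystander: black box 100x80x90 mm; origin at its underside centre. Leave alone.
- carton: Bystander: cardboard carton 80x110x60 mm; origin at its underside centre. Leave alone.
- wrench: Bystander: steel wrench lying flat; origin on the bench under its middle. Leave alone.
- flange: Bystander: dark steel flange 100 mm across, 35 high; origin at its underside centre. Leave alone.
- oil_can: Bystander: red can 56 mm across, 110 high; origin at its underside centre. Leave alone.
Mind the look-alikes: they are no part of the job. Leave any purple look-alike of the beam_end alone.

How it is judged:
By the outcome, as a careful person would: the job done as asked, in the order asked, and still so for the second after the job is handed in, with the robot touching nothing.
It also fails if it takes over 64 s, if anything falls off the work surface, if the arm or the gripper's body presses on something with over 40 N, if the wrist force passes 120 N, or if a joint passes its speed limit or range.

## Robot

A 6-joint arm with a two-finger parallel gripper is mounted at the origin on the work surface. World frame = base frame: x ahead of the robot, y to its left, z up, the work surface at z = 0. Lengths are in m, angles in rad, forces in N, time in s.
With the tool pointing down it reaches from about 0.3 to 0.75 m from the base axis. Payload 8.5 kg.
Tool frame: the origin (TCP) lies on the centre line of the jaws, within the pads' length; the fingertips stand 19 mm ahead of it and the grasp point (between the pads) is the TCP; x points along the fingers, z is the direction in which the jaws open and shut, and the axes are right-handed (so a half turn about x gives the same grasp; the last joint's range is limited). The gripper opens to 85 mm and grips with 20 to 120 N. Pads are 22 mm wide; open, the fingers measure 114 mm over their backs; the gripper's body (76 mm by 85 mm) begins 54 mm behind the grasp point. The pads swing forward as they close: fully open they stand 13 mm farther back than shut.
Start: joints at [-1.343, 0.381, 1.297, -0, 1.464, -0.215], TCP at [0.236, -0.497, 0.25] pointing down, gripper open.
Joint ranges: [-3.11, 3.11], [-0.89, 2.33], [0.22, 2.48], [-1.42, 4.56], [0.17, 2.85], [-2.88, 2.88]. Speed limits (rad/s): [2.39, 2.39, 3.14, 3.14, 3.14, 3.14].

## Interface

Orientations are given as a rotation vector (axis times angle).
In Python, from cell import env gives the robot as it stands.
- The arm moves only by the tool send_rows, never from a script. Its argument "plan" is one flat list of numbers, 4 for each row, row after row: the shift along the tool's x, y, z in cm, then the turn about the tool's x in rad. A call has 1 to 5 rows; each row shifts and turns the commanded pose from where the row before left it, along the tool's axes as they then stand; what a row does not reach is not made up. A row lasts 1/10 s, in which the tool goes at most 50 mm and 8.59 degrees, less where a joint would pass 70% of its speed; a pose out of reach is approached as far as the arm can. A call is refused whole if a number of a shift passes 5 or a number of a turn 0.15, either way. A call with a gripper value outside its range is refused whole. "claw" is the closure, from 0 (fully open) to 1 (shut), set as the call begins (left out, the last holds). The fingers move at their own pace and stop on an object; "squeeze" is the grip in N (left out, the last holds). Time passes only in rows, so rows that do not move let the fingers close. It gives the time, the measured TCP pose, the force and the opening at its end, in the units of the state.
- env.get_state(): the state, without advancing time (a new reading comes with each control period).
- env.read_camera(name): name is "scene" or "top"; returns a dict with "pixels" (480x640x3 uint8, red, green, blue), "range_z" (480x640 float32, m along the optical axis (not along the pixel's ray), 0 where there is no reading), "fx", "fy", "cx", "cy" (pixels), "rvec" (rotation vector, rad) and "tvec" (3), from world to camera coordinates, as OpenCV has them. Camera axes: x right, y down, z forward; pixel columns grow to the right and rows downward; lengths in m; the calibration is good to about 2 mm. A picture is of the moment at which its call begins.
- env.finish_job(): hands the job in, once; it reports no verdict.
The state is a dict: "time": time; "joints": joint angles; "qd": joint speeds; "joint_torque": joint torques, N m; "position": TCP position; "tcp_rot": TCP orientation; "contact_force": force on the tool from outside, world axes, zero at the start; "torque": the same for the moment, N m; "finger_gap": opening from 0.0 (shut) to 1.0 (fully open).
Only numpy, scipy, OpenCV 4.12 (cv2) and the standard library are available. Lean on these libraries where they do the work, as an engineer would, in place of code of your own. Each camera call takes 0.05 s, during which the arm holds its last target.

## Working session

There is one attempt and no reset: what is moved stays moved. The work goes in short steps, Python scripts to look and compute and a tool call to move; the robot and the scene stay as the last step left them, time stands still between calls to the robot, and variables do not carry over. Pictures are saved under pics/ and viewed, and the job is handed in when it is done.

Besides the shell and the picture viewer there is one more tool, called after "Request:" in YAML: its name, and indented under it one key for each argument. send_rows: Moves the arm, as the interface text tells. Its arguments: {"type":"object","properties":{"plan":{"type":"array"},"claw":{"type":"number"},"squeeze":{"type":"number"}},"required":["plan"]}

```bash
mkdir -p pics; ls; cat > h.py <<'E'
import numpy as np, cv2
from cell import env
from scipy.spatial.transform import Rotation as R
def cam(n):
    d=env.read_camera(n); return d
def world(d):
    z=d["range_z"]; v,u=np.mgrid[0:480,0:640]
    P=np.stack([(u-d["cx"])/d["fx"]*z,(v-d["cy"])/d["fy"]*z,z],-1)
    Rm=cv2.Rodrigues(np.array(d["rvec"],float))[0]
    return (P-np.array(d["tvec"]).ravel())@Rm
def save(d,n): cv2.imwrite(n,d["pixels"][:,:,::-1])
E
python3 - <<'E'
from h import *
print(env.get_state())
for n in("scene","top"):
    d=cam(n); save(d,f"pics/{n}0.png"); np.savez(f"{n}0.npz",**d); print(n,d["rvec"],d["tvec"],d["fx"])
E
```

```text
pics
{'time': 0.0, 'joints': array([-1.34331785e+00,  3.81218086e-01,  1.29827620e+00,  1.19471039e-05,
        1.46359378e+00, -2.15300768e-01]), 'qd': array([-0.00168572, -0.00082166, -0.00070133,  0.00130383,  0.00084976,
        0.00133382]), 'joint_torque': array([-1.00928526e-03, -4.48464060e+01, -2.31277120e+01, -2.68344284e-04,
        4.73734035e-03, -1.16209711e-05]), 'position': array([ 0.23558718, -0.49669367,  0.24969469]), 'tcp_rot': array([ 0.87817581,  1.38780516, -0.8764372 ]), 'contact_force': array([0.54383442, 0.39441305, 0.68511474]), 'torque': array([-0.0213049 , -0.00639094,  0.02729234]), 'finger_gap': 1.0019344567403303}
scene [ 1.01748364  2.3161438  -1.12625223] [ 0.33947004 -0.17148394  1.339137  ] 440.5899691935944
top [ 2.14752733 -2.16315948  0.15096607] [0.00413664 0.52831215 1.60123356] 598.1714822099218
```

View pics/scene0.png

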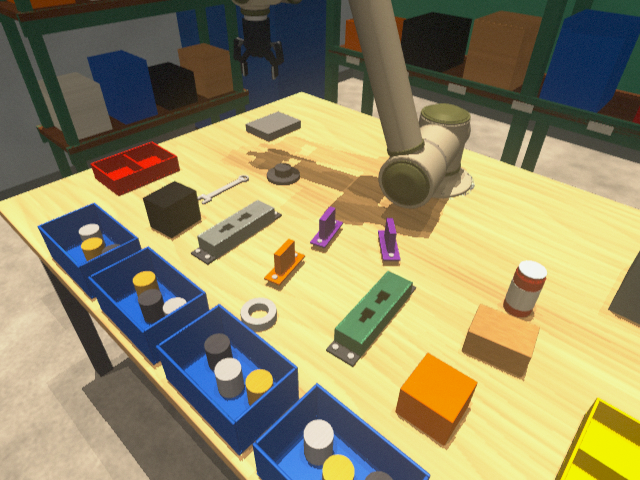

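View pics/top0.png

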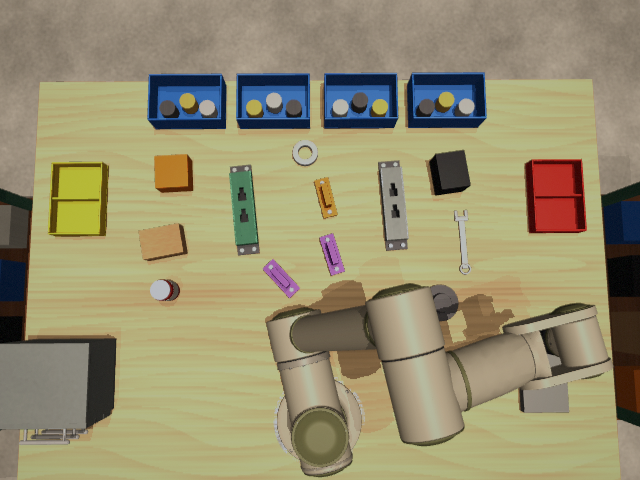

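```bash
cat > m.py <<'E'
from h import *
import sys
def rect(P):
    r=cv2.minAreaRect((P[:,:2]*1000).astype(np.float32)); return r
def masks(d):
    hsv=cv2.cvtColor(d["pixels"],cv2.COLOR_RGB2HSV); W=world(d)
    H,S,V=[hsv[...,i].astype(int) for i in range(3)]
    ok=d["range_z"]>0
    orange=ok&(H>5)&(H<22)&(S>170); green=ok&(H>50)&(H<90)&(S>80)
    return W,orange,green
def box(W,m,x0,x1,y0,y1,z0,z1):
    return m&(W[...,0]>x0)&(W[...,0]<x1)&(W[...,1]>y0)&(W[...,1]<y1)&(W[...,2]>z0)&(W[...,2]<z1)
E
python3 - <<'E'
from m import *
for n in("top","scene"):
    d=dict(np.load(n+"0.npz")); W,o,g=masks(d)
    print(n,"table z",np.median(W[300:310,200:230,2]) if n=="top" else '')
    if n=="top":
        print("beam px",W[198,326],"post",W[230,244],"box",W[172,173]); 
    for nm,m,z0,z1 in(("plate",o,.012,.03),("webtop",o,.066,.09),("web",o,.03,.09),("post",g,.03,.05)):
        b=box(W,m,.4,.75,-.15,.3,z0,z1)
        if nm!="post": b=box(W,b,.4,.75,-.15,.1,z0,z1)
        b=b.astype(np.uint8); k,l,s,c=cv2.connectedComponentsWithStats(b)
        for i in range(1,k):
            if s[i,4]>15:
                P=W[l==i]; r=rect(P); print(nm,s[i],"z",P[:,2].mean().round(4),r)
d=dict(np.load("top0.npz"));im=d["pixels"][:,:,::-1]
a=cv2.resize(im[150:300,220:380],(800,750),interpolation=cv2.INTER_CUBIC)[:600]
cv2.imwrite("pics/crop0.png",a)
E
```

```text
top table z 9.047164938125722e-05
beam px [ 0.58857873 -0.0251616   0.08062771] post [0.50904123 0.19810044 0.0385229 ] box [0.66349974 0.38659048 0.0745406 ]
plate [315 178  22  40 305] z 0.0218 ((601.3110961914062, -24.16649055480957), (109.68585205078125, 38.796958923339844), 12.792938232421875)
webtop [321 183  11  23 129] z 0.0761 ((600.8037719726562, -25.059223175048828), (57.919227600097656, 16.410123825073242), 13.213225364685059)
web [321 183  11  25 154] z 0.0715 ((600.7886962890625, -24.994848251342773), (57.919227600097656, 16.542377471923828), 13.213225364685059)
post [ 230  171   28   74 1376] z 0.0401 ((571.7977905273438, 201.45518493652344), (200.59600830078125, 59.89134979248047), 5.844938278198242)
scene table z 
plate [264 252  41  33 401] z 0.0215 ((602.4222412109375, -22.862762451171875), (110.74647521972656, 40.49940872192383), 12.819427490234375)
webtop [274 239  20  20 186] z 0.074 ((602.9234008789062, -23.186349868774414), (58.559261322021484, 17.12723159790039), 14.793704986572266)
web [274 239  21  33 433] z 0.0595 ((601.7808227539062, -22.897762298583984), (61.705936431884766, 17.677898406982422), 13.673746109008789)
post [ 335  271   77   73 1844] z 0.04 ((572.3628540039062, 203.29220581054688), (200.25253295898438, 60.12331771850586), 5.866179943084717)
```

View pics/crop0.png

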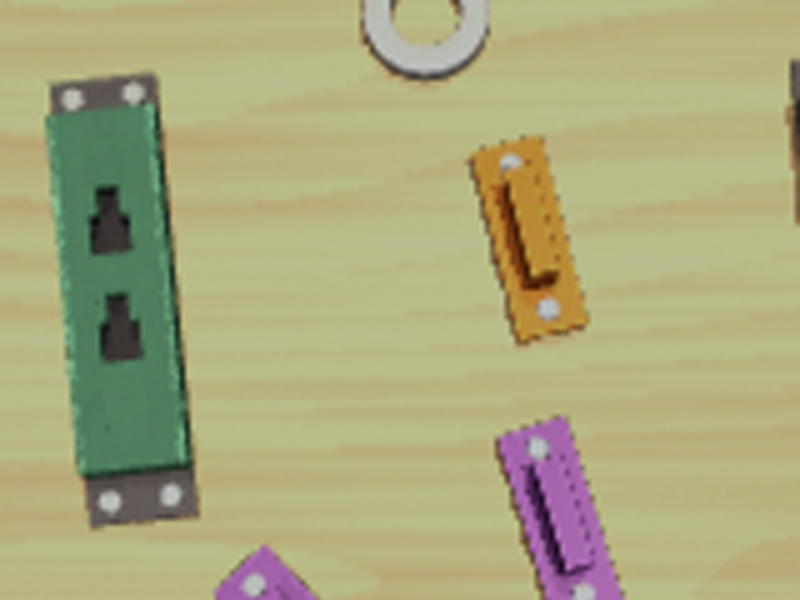

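```bash
cat > go.py <<'E'
from h import *
def st():
    s=env.get_state(); return s,R.from_rotvec(s["tcp_rot"])
def delta(x,y,z,yaw):
    """total tool-frame shift cm (if translation done before turning) and turn about tool x, so jaw axis along beam y"""
    s,Rt=st(); d=np.array([x,y,z])-s["position"]
    M=Rt.as_matrix()
    best=None
    for sg in(1,-1):
        zt=sg*np.array([-np.sin(yaw),np.cos(yaw),0]); a=np.arctan2(-zt@M[:,1],zt@M[:,2])
        if best is None or abs(a)<abs(best): best=a
    print("t",s["time"],"pos",s["position"].round(4),"tool axes\n",M.round(3)); print("shift cm",(M.T@d*100).round(2),"turn",round(best,4),"j6",s["joints"][5].round(3),"F",s["contact_force"].round(2))
E
python3 - <<'E'
from go import *
delta(.6015,-.024,.20,np.radians(13.1))
d=dict(np.load("top0.npz")); Rm=cv2.Rodrigues(d["rvec"])[0]
# keyholes: dark px in post top, intersect with z=.04
hsv=cv2.cvtColor(d["pixels"],cv2.COLOR_RGB2HSV)
t=np.ravel(d["tvec"]);C=-Rm.T@t
def pl(u,v,z):
    r=Rm.T@np.array([(u-d["cx"])/d["fx"],(v-d["cy"])/d["fy"],1]); return C+r*(z-C[2])/r[2]
sub=hsv[180:230,234:254]; print(sub[...,2][5:47:2]); 
b=((sub[...,1]<90)&(sub[...,2]<85)).astype(np.uint8)
k,l,s,c=cv2.connectedComponentsWithStats(b)
for i in range(1,k):
    print(s[i],c[i]+[234,180],pl(*(c[i]+[234,180]),.04))
E
```

```text
t 0.1 pos [ 0.2356 -0.4967  0.2498] tool axes
 [[-0.     0.904  0.428]
 [ 0.001  0.428 -0.904]
 [-1.     0.    -0.001]]
shift cm [  5.03  53.31 -27.03] turn 0.2142 j6 -0.215 F [-0.92  0.25 -0.61]
[[125 125 126 123 122 123 123 123 122 121 123 126 126 126 125 125 143 148
   51 155]
 [124 126 124 124 123  86  68  68  57  80 123 125 125 125 127 125 143 171
   86 116]
 [124 125 126 126 127  54  39  39  42  82 126 127 128 127 125 126 126 128
   83 111]
 [125 125 125 124 124  84  45  41  47  64 123 126 126 126 125 128 127 155
   88  73]
 [125 126 125 108  62  38  51  51  55  55  41  58 124 125 126 128 128 143
  110  44]
 [126 126 128 124  47  38  55  55  56  56  53  44 124 128 127 127 128 142
  142  50]
 [125 126 127 127  37  41  53  54  57  56  57  56 107 126 126 127 127 145
  127  81]
 [126 124 126 125  58  51  52  55  57  58  57  57  84 125 127 126 127 127
  127 102]
 [125 125 125 124 119 120 121 119 120 121 122 124 127 127 126 125 126 127
  156 123]
 [125 126 125 126 127 127 126 128 128 126 126 126 126 127 127 125 125 126
  142 125]
 [126 126 125 125 126 125 126 127 126 127 125 126 125 
[... 469 characters left out ...]
 125 122 123  37  41  54  59  56  58  48  47 123 125 126 125
  125 140]
 [156 126 124 125 124 124  50  51  55  57  58  59  59  59 101 126 125 124
  125 126]
 [128 124 124 124 125 124  85  55  54  59  58  59  60  72  97 126 127 127
  125 124]
 [172 130 126 125 122 122 123 125 123 125 125 128 128 127 127 124 126 124
  125 126]
 [160 141 126 125 125 125 126 126 127 127 126 126 126 128 126 126 126 126
  126 126]]
[18  0  1  3  3] [252. 181.] [0.64454485 0.17708239 0.04      ]
[ 4  8  9 13 76] [241.63157895 194.65789474] [0.60656774 0.20524961 0.04      ]
[19 10  1  3  3] [253. 191.] [0.61656128 0.17415131 0.04      ]
[ 6 29  9 13 78] [243.67948718 216.03846154] [0.54726245 0.19912991 0.04      ]
```

Request:
send_rows:
  plan: [0,2,-1,0,0,3.5,-1.8,0,0,3.8,-1.9,0,0,3.8,-1.9,0,0,3.8,-1.9,0]
  claw: 0.2

```text
time: 0.6
position: [0.3526, -0.3462, 0.2501]
tcp_rot: [0.878, 1.387, -0.877]
contact_force: [0.8, -0.9, 0.5]
finger_gap: 0.804
```

Request:
send_rows:
  plan: [0,3.8,-1.9,0,0,3.8,-1.9,0,0,3.8,-1.9,0,0,3.8,-1.9,0,0,3.8,-1.9,0]

```text
time: 1.1
position: [0.4837, -0.1788, 0.2501]
tcp_rot: [0.877, 1.387, -0.877]
contact_force: [0.1, 0.1, 0.1]
finger_gap: 0.8
```

Request:
send_rows:
  plan: [0,3.8,-1.9,0,0,3.8,-1.9,0,0,3.8,-1.9,0,1,2,-1,0,1,1,-0.5,0]

```text
time: 1.6
position: [0.5829, -0.052, 0.2295]
tcp_rot: [0.876, 1.388, -0.875]
contact_force: [-1.3, -0.5, 0.3]
finger_gap: 0.797
```

```bash
python3 - <<'E'
from go import *
delta(.6015,-.024,.053,np.radians(13.1))
E
```

```text
t 1.6 pos [ 0.5829 -0.052   0.2295] tool axes
 [[-0.     0.903  0.43 ]
 [ 0.     0.43  -0.903]
 [-1.    -0.    -0.   ]]
shift cm [17.65  2.88 -1.72] turn 0.2164 j6 0.835 F [-1.27 -0.45  0.29]
```

Request:
send_rows:
  plan: [2,1.4,-0.9,0,2,1.4,-0.8,0,3,0,0,0.11,3,0,0,0.1,0,0,0,0]

```text
time: 2.1
position: [0.5979, -0.0266, 0.1263]
tcp_rot: [1.035, 1.318, -1.042]
contact_force: [-0.7, -0.2, 0.3]
finger_gap: 0.798
```

```bash
python3 - <<'E'
from go import *
delta(.6015,-.024,.053,np.radians(13.1))
for n in("scene","top"):
    d=cam(n); np.savez(n+"1.npz",**d)
    if n=="scene": cv2.imwrite("pics/s1.png",cv2.resize(d["pixels"][150:330,200:440,::-1],(800,600)))
E
```

```text
t 2.1 pos [ 0.5979 -0.0266  0.1263] tool axes
 [[-0.009  0.973  0.229]
 [ 0.002  0.229 -0.973]
 [-1.    -0.008 -0.004]]
shift cm [ 7.32  0.46 -0.14] turn 0.0025 j6 1.098 F [-0.66 -0.22  0.3 ]
```

View pics/s1.png

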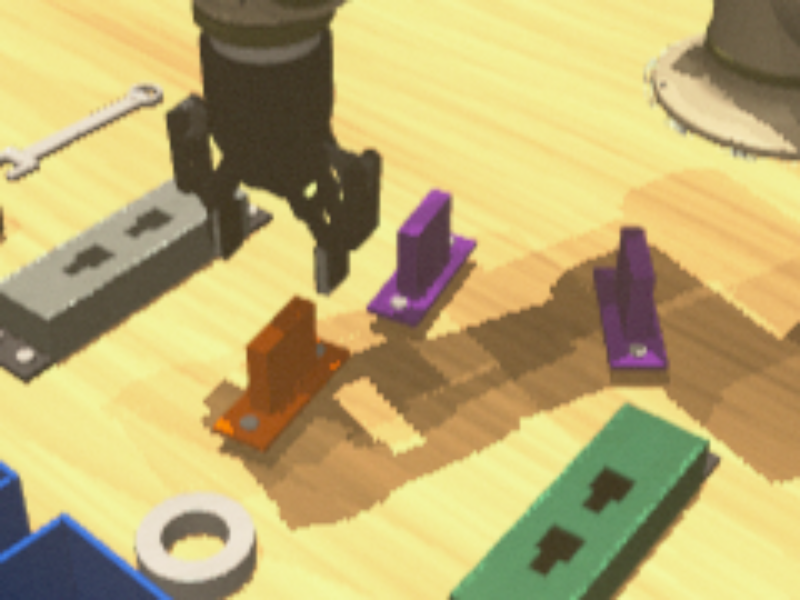

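The picture shows the gripper directly over the orange beam end (crop 285,370), with nothing in its path. I'll go down to it.

Request:
send_rows:
  plan: [2,0.4,-0.1,0,2,0,0,0,2,0,0,0,1,0,0,0,0,0,0,0]

```text
time: 2.7
position: [0.6039, -0.0248, 0.0605]
tcp_rot: [1.035, 1.311, -1.035]
contact_force: [-0.2, -0.4, 0.6]
finger_gap: 0.8
```

```bash
python3 - <<'E'
from go import *
delta(.6015,-.024,.053,np.radians(13.1))
E
```

```text
t 2.7 pos [ 0.6039 -0.0248  0.0605] tool axes
 [[-0.     0.973  0.232]
 [ 0.     0.232 -0.973]
 [-1.    -0.    -0.   ]]
shift cm [ 0.75 -0.22 -0.13] turn 0.005 j6 1.101 F [-0.2  -0.35  0.59]
```

Request:
send_rows:
  plan: [0.7,-0.2,-0.1,0,0,0,0,0,0,0,0,0]

```text
time: 3.0
position: [0.6019, -0.024, 0.054]
tcp_rot: [1.036, 1.31, -1.035]
contact_force: [0.4, -0.6, 0.3]
finger_gap: 0.802
```

Request:
send_rows:
  plan: [0,0,0,0,0,0,0,0,0,0,0,0,0,0,0,0,0,0,0,0]
  claw: 1
  squeeze: 30

```text
time: 3.5
position: [0.6017, -0.024, 0.0534]
tcp_rot: [1.036, 1.31, -1.036]
contact_force: [-1.0, 0.8, 1.4]
finger_gap: 0.186
```

```bash
python3 - <<'E'
from go import *
delta(.6015,-.024,.053,np.radians(13.1))
E
```

```text
t 3.5 pos [ 0.6017 -0.024   0.0534] tool axes
 [[ 0.     0.973  0.231]
 [-0.     0.231 -0.973]
 [-1.     0.     0.   ]]
shift cm [ 0.04 -0.02 -0.  ] turn 0.0042 j6 1.102 F [-0.99  0.77  1.41]
```

Request:
send_rows:
  plan: [0,0,0,0,0,0,0,0,-1,0,0,0,-2,0,0,0,-3,0,0,0]
  squeeze: 70

```text
time: 4.0
position: [0.6007, -0.0238, 0.1128]
tcp_rot: [1.035, 1.314, -1.038]
contact_force: [0.1, 0.5, -2.7]
finger_gap: 0.177
```

Request:
send_rows:
  plan: [-2,0,0,0,0,0,0,0,0,0,0,0]

```text
time: 4.3
position: [0.6012, -0.0238, 0.1328]
tcp_rot: [1.036, 1.311, -1.036]
contact_force: [-0.1, 0.8, -3.6]
finger_gap: 0.181
```

```bash
python3 - <<'E'
from go import *
delta(.572,.2024,.12,np.radians(5.85))
E
```

```text
t 4.3 pos [ 0.6012 -0.0238  0.1328] tool axes
 [[-0.001  0.973  0.231]
 [ 0.     0.231 -0.973]
 [-1.    -0.001 -0.   ]]
shift cm [  1.28   2.38 -22.69] turn 0.1308 j6 1.102 F [-0.05  0.82 -3.58]
```

Request:
send_rows:
  plan: [0,0.2,-2,0,0,0.4,-4,0,0,0.5,-4.5,0,0,0.5,-4.5,0,0,0.4,-4,0]

```text
time: 4.8
position: [0.576, 0.1674, 0.1315]
tcp_rot: [1.034, 1.313, -1.038]
contact_force: [-0.0, -0.3, -2.3]
finger_gap: 0.177
```

Request:
send_rows:
  plan: [0.3,0.2,-2.3,0,0.5,0.2,-1.4,0,0.4,0,0,0.08,0,0,0,0.05,0,0,0,0]

```text
time: 5.3
position: [0.5723, 0.2019, 0.1198]
tcp_rot: [1.132, 1.257, -1.136]
contact_force: [-0.0, -0.6, -3.5]
finger_gap: 0.18
```

Request:
send_rows:
  plan: [0,0,0,0,0,0,0,0]

```text
time: 5.5
position: [0.5727, 0.202, 0.1209]
tcp_rot: [1.132, 1.257, -1.133]
contact_force: [0.7, 0.8, -2.5]
finger_gap: 0.176
```

```bash
python3 - <<'E'
from go import *
from m import *
delta(.572,.2024,.12,np.radians(5.85))
for n in("scene","top"):
    d=cam(n); np.savez(n+"2.npz",**d)
    if n=="scene": cv2.imwrite("pics/s2.png",cv2.resize(d["pixels"][200:380,280:520,::-1],(800,600)))
    else: cv2.imwrite("pics/t2.png",cv2.resize(d["pixels"][150:270,170:330,::-1],(800,600)))
    W,o,g=masks(d)
    b=box(W,o,.45,.7,.1,.3,.075,.1); P=W[b]; print(n,len(P),P[:,2].mean(),P[:,2].std(),rect(P))
    b=box(W,g,.4,.75,.1,.3,.03,.05); P=W[b]; print("post",len(P),rect(P))
E
```

```text
t 5.5 pos [0.5727 0.202  0.1209] tool axes
 [[-0.001  0.995  0.103]
 [-0.     0.103 -0.995]
 [-1.    -0.001  0.   ]]
shift cm [ 0.09 -0.06 -0.05] turn 0.0011 j6 1.612 F [ 0.65  0.77 -2.53]
scene 512 0.08864904825457301 0.002711578249491958 ((573.7020874023438, 201.38970947265625), (110.21764373779297, 40.068172454833984), 5.980727195739746)
post 501 ((598.6486206054688, 206.53817749023438), (148.20729064941406, 58.407554626464844), 5.37394905090332)
top 2 0.09183513386172107 0.0017993721867171214 ((563.8326416015625, 188.51205444335938), (3.1109108924865723, 0.0), -101.11410522460938)
post 5 ((479.5184020996094, 163.79513549804688), (8.142130851745605, 1.8999381065368652), 8.697596549987793)
```

View pics/s2.png

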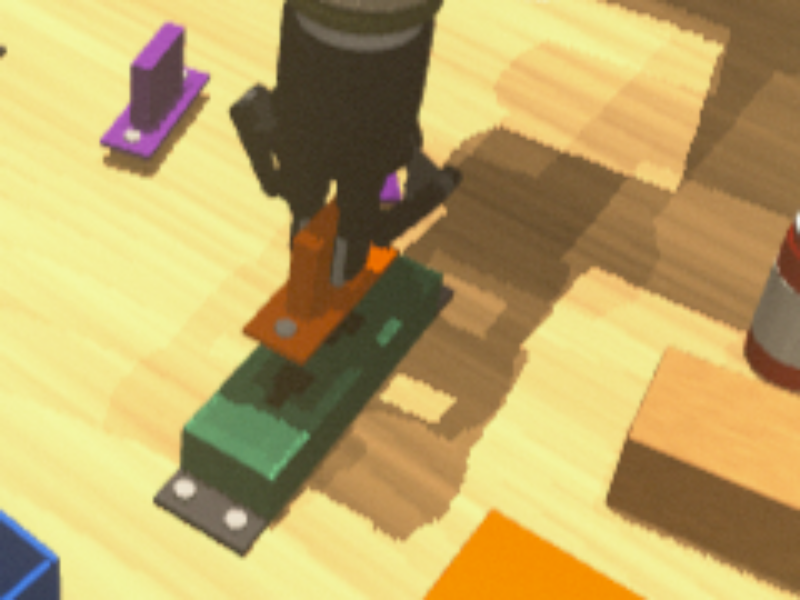

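View pics/t2.png

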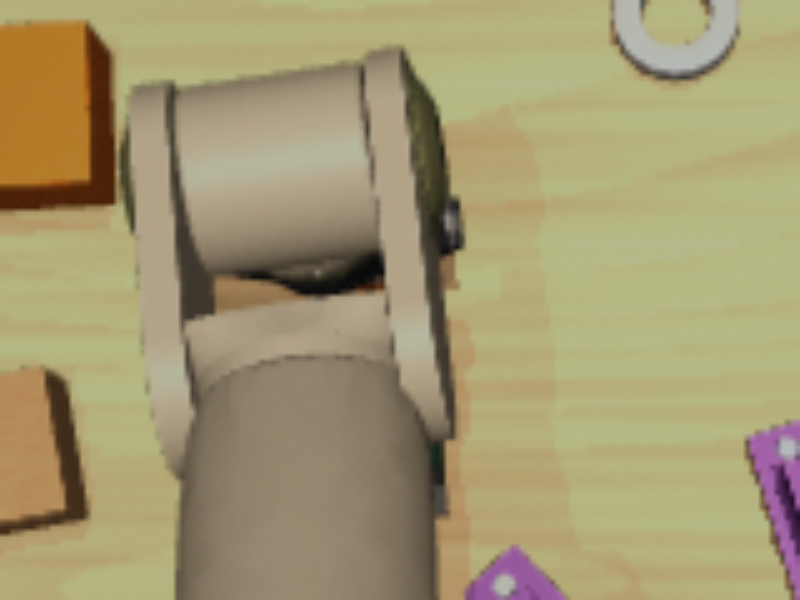

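Scene view: the beam end (crop 320,290) hangs over the green keyholes, and its plate measures 110 × 40 mm, as specified. The same camera puts it about 1 mm off in x and 0–2 mm off in y. I'll correct by a middle value, then descend while watching the force.

Request:
send_rows:
  plan: [0,-0.07,-0.09,0,1,0,0,0,1,0,0,0,0.4,0,0,0,0,0,0,0]

```text
time: 6.1
position: [0.5714, 0.2032, 0.0962]
tcp_rot: [1.132, 1.257, -1.135]
contact_force: [-0.8, -0.8, -3.2]
finger_gap: 0.181
```

Request:
send_rows:
  plan: [0,0,0,0,0,0,0,0]

```text
time: 6.3
position: [0.5721, 0.2033, 0.0977]
tcp_rot: [1.134, 1.256, -1.133]
contact_force: [-0.4, 0.0, -2.1]
finger_gap: 0.18
```

```bash
python3 - <<'E'
from go import *
from m import *
delta(.572,.2024,.078,np.radians(5.85))
for n in("scene",):
    d=cam(n); np.savez(n+"3.npz",**d)
    cv2.imwrite("pics/s3.png",cv2.resize(d["pixels"][250:370,310:470,::-1],(800,600),interpolation=cv2.INTER_CUBIC))
    W,o,g=masks(d)
    b=box(W,o,.45,.7,.1,.3,.05,.072); P=W[b]; print(n,len(P),P[:,2].mean(),P[:,2].std(),rect(P))
    b=box(W,g,.4,.75,.1,.3,.03,.05); P=W[b]; print("post",len(P),rect(P))
E
```

```text
t 6.3 pos [0.5721 0.2033 0.0977] tool axes
 [[ 0.001  0.995  0.103]
 [ 0.     0.103 -0.995]
 [-1.     0.001 -0.   ]]
shift cm [ 1.97 -0.02  0.09] turn 0.0007 j6 1.615 F [-0.36  0.01 -2.05]
scene 473 0.06497459151651705 0.0019408391872333226 ((573.406982421875, 202.97998046875), (110.14061737060547, 39.2822380065918), 5.2508769035339355)
post 538 ((574.6275024414062, 203.43484497070312), (197.5307159423828, 58.98411178588867), 5.836678981781006)
```

View pics/s3.png

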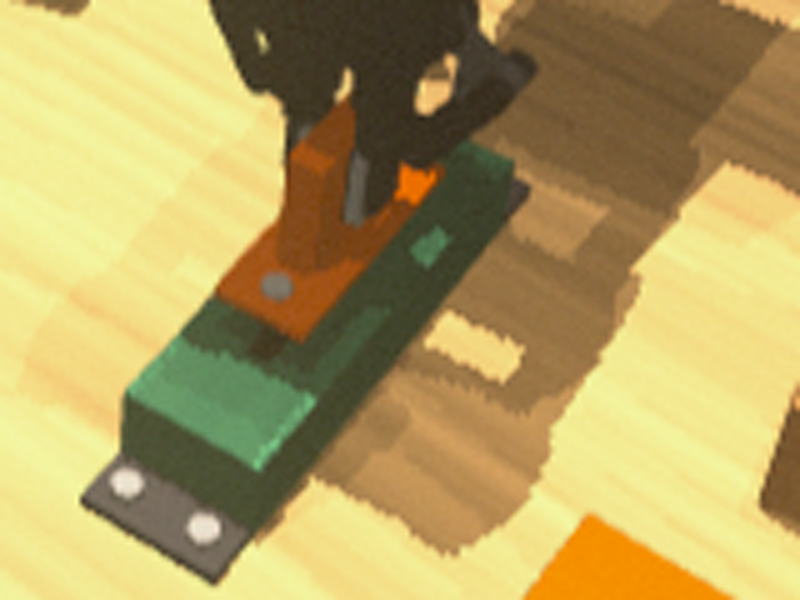

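Request:
send_rows:
  plan: [0,-0.04,0,0,0.3,0,0,0,0.2,0,0,0,0.1,0,0,0,0,0,0,0]

```text
time: 6.85
position: [0.5714, 0.2032, 0.0911]
tcp_rot: [1.133, 1.256, -1.134]
contact_force: [-0.5, -0.2, -2.5]
finger_gap: 0.177
```

Request:
send_rows:
  plan: [0,0,0,0,0,0,0,0]

```text
time: 7.05
position: [0.5715, 0.2033, 0.0914]
tcp_rot: [1.133, 1.256, -1.133]
contact_force: [0.0, 0.2, -2.5]
finger_gap: 0.176
```

Request:
send_rows:
  plan: [0.2,0,0,0,0.2,0,0,0,0,0,0,0,0,0,0,0]

```text
time: 7.45
position: [0.5714, 0.2032, 0.0872]
tcp_rot: [1.133, 1.256, -1.133]
contact_force: [0.3, -0.1, -2.9]
finger_gap: 0.18
```

Request:
send_rows:
  plan: [0.2,0,0,0,0.2,0,0,0,0,0,0,0,0,0,0,0]

```text
time: 7.85
position: [0.5714, 0.2032, 0.0833]
tcp_rot: [1.133, 1.256, -1.133]
contact_force: [0.4, -0.7, -2.5]
finger_gap: 0.178
```

Request:
send_rows:
  plan: [0.2,0,0,0,0.2,0,0,0,0.05,0,0,0,0,0,0,0,0,0,0,0]

```text
time: 8.35
position: [0.5715, 0.2033, 0.0788]
tcp_rot: [1.133, 1.256, -1.133]
contact_force: [-0.5, 0.3, -2.8]
finger_gap: 0.179
```

Request:
send_rows:
  plan: [0.05,0,0,0,0,0,0,0]

```text
time: 8.55
position: [0.5715, 0.2032, 0.0786]
tcp_rot: [1.133, 1.256, -1.133]
contact_force: [0.3, -0.3, 0.4]
finger_gap: 0.181
```

Request:
send_rows:
  plan: [0.05,0,0,0,0,0,0,0]

```text
time: 8.75
position: [0.5715, 0.2033, 0.0785]
tcp_rot: [1.133, 1.256, -1.133]
contact_force: [-2.3, -0.3, 4.9]
finger_gap: 0.177
```

Request:
send_rows:
  plan: [-0.13,0,0,0,0,0.2,0,0,0,0.2,0,0,0,0,0,0]

```text
time: 9.15
position: [0.5757, 0.2036, 0.0788]
tcp_rot: [1.133, 1.256, -1.133]
contact_force: [-0.1, 0.0, -2.5]
finger_gap: 0.178
```

Request:
send_rows:
  plan: [0,0.2,0,0,0,0.2,0,0,0,0,0,0]

```text
time: 9.45
position: [0.5797, 0.204, 0.0791]
tcp_rot: [1.133, 1.256, -1.133]
contact_force: [-0.1, 1.2, -2.5]
finger_gap: 0.178
```

Request:
send_rows:
  plan: [0,0.2,0,0,0,0.2,0,0,0,0,0,0]

```text
time: 9.75
position: [0.5837, 0.2045, 0.0791]
tcp_rot: [1.133, 1.256, -1.133]
contact_force: [0.6, 0.0, -2.7]
finger_gap: 0.18
```

Request:
send_rows:
  plan: [0,0.2,0,0,0,0.2,0,0,0,0,0,0]

```text
time: 10.05
position: [0.5877, 0.2049, 0.0791]
tcp_rot: [1.133, 1.256, -1.133]
contact_force: [-0.1, 0.5, -2.6]
finger_gap: 0.18
```

Request:
send_rows:
  plan: [0,0.2,0,0,0,0.1,0,0,0,0,0,0,0,0,0,0]

```text
time: 10.45
position: [0.5903, 0.2052, 0.0791]
tcp_rot: [1.133, 1.256, -1.133]
contact_force: [-0.2, -0.7, -2.6]
finger_gap: 0.179
```

Request:
send_rows:
  plan: [0,0.1,0,0,0,0,0,0,0,0,0,0]

```text
time: 10.75
position: [0.5914, 0.2053, 0.0791]
tcp_rot: [1.133, 1.256, -1.133]
contact_force: [-0.1, 1.0, -2.3]
finger_gap: 0.181
```

Request:
send_rows:
  plan: [0,0.1,0,0,0,0,0,0,0,0,0,0]

```text
time: 11.05
position: [0.5924, 0.2054, 0.0791]
tcp_rot: [1.133, 1.256, -1.133]
contact_force: [-0.9, -0.5, -3.0]
finger_gap: 0.176
```

Moved 21 mm so far. Next are small steps until it meets the slot ends.

Request:
send_rows:
  plan: [0,0.05,0,0,0,0,0,0]

```text
time: 11.25
position: [0.5929, 0.2054, 0.0791]
tcp_rot: [1.133, 1.256, -1.133]
contact_force: [0.8, -0.2, -3.1]
finger_gap: 0.179
```

Request:
send_rows:
  plan: [0,0.05,0,0,0,0,0,0]

```text
time: 11.45
position: [0.5934, 0.2055, 0.0791]
tcp_rot: [1.133, 1.256, -1.133]
contact_force: [-0.3, 0.2, -3.5]
finger_gap: 0.173
```

Request:
send_rows:
  plan: [0,0.05,0,0,0,0,0,0]

```text
time: 11.65
position: [0.5936, 0.2055, 0.0791]
tcp_rot: [1.133, 1.256, -1.134]
contact_force: [-0.9, -0.3, -2.7]
finger_gap: 0.176
```

Request:
send_rows:
  plan: [0,0.05,0,0,0,0,0,0]

```text
time: 11.85
position: [0.5938, 0.2056, 0.079]
tcp_rot: [1.132, 1.257, -1.134]
contact_force: [-3.9, -0.0, -1.8]
finger_gap: 0.179
```

Request:
send_rows:
  plan: [0,0.05,0,0,0,0,0,0]

```text
time: 12.05
position: [0.594, 0.2056, 0.0789]
tcp_rot: [1.132, 1.258, -1.135]
contact_force: [-4.5, -0.3, -0.7]
finger_gap: 0.179
```

Request:
send_rows:
  plan: [0,-0.06,0,0,0,0,0,0,0,0,0,0]

```text
time: 12.35
position: [0.5939, 0.2056, 0.079]
tcp_rot: [1.133, 1.257, -1.134]
contact_force: [-4.8, -0.1, -2.0]
finger_gap: 0.179
```

Request:
send_rows:
  plan: [-0.05,-0.03,0,0,0,0,0,0,-0.05,0,0,0,0,0,0,0]

```text
time: 12.75
position: [0.5938, 0.2056, 0.08]
tcp_rot: [1.133, 1.256, -1.133]
contact_force: [-3.7, -0.7, -5.4]
finger_gap: 0.18
```

Request:
send_rows:
  plan: [-0.05,0,0,0,0,0,0,0]

```text
time: 12.95
position: [0.5938, 0.2055, 0.0804]
tcp_rot: [1.133, 1.256, -1.134]
contact_force: [-3.7, 0.1, -5.8]
finger_gap: 0.179
```

Request:
send_rows:
  plan: [-0.05,0,0,0,0,0,0,0]

```text
time: 13.15
position: [0.5937, 0.2055, 0.0805]
tcp_rot: [1.133, 1.257, -1.134]
contact_force: [-2.5, 0.3, -11.3]
finger_gap: 0.18
```

Request:
send_rows:
  plan: [0,0,0,0]

```text
time: 13.25
position: [0.5937, 0.2055, 0.0805]
tcp_rot: [1.133, 1.257, -1.134]
contact_force: [-3.7, 0.1, -13.1]
finger_gap: 0.178
```

Request:
send_rows:
  plan: [-0.02,0,0,0,0,0,0,0]

```text
time: 13.45
position: [0.5937, 0.2055, 0.0806]
tcp_rot: [1.133, 1.257, -1.134]
contact_force: [-1.8, -0.2, -18.0]
finger_gap: 0.179
```

Request:
send_rows:
  plan: [0,0,0,0]

```text
time: 13.55
position: [0.5937, 0.2055, 0.0806]
tcp_rot: [1.133, 1.257, -1.134]
contact_force: [-1.2, 0.3, -19.3]
finger_gap: 0.176
```

Request:
send_rows:
  plan: [0.015,0,0,0,0,0,0,0]

```text
time: 13.75
position: [0.5937, 0.2055, 0.0806]
tcp_rot: [1.133, 1.257, -1.134]
contact_force: [-0.8, 0.2, -20.9]
finger_gap: 0.179
```

Request:
send_rows:
  plan: [0,0,0,0,0,0,0,0]

```text
time: 13.95
position: [0.5937, 0.2055, 0.0806]
tcp_rot: [1.133, 1.257, -1.134]
contact_force: [-1.3, -0.2, -22.8]
finger_gap: 0.175
```

Request:
send_rows:
  plan: [0,0,0,0]

```text
time: 14.05
position: [0.5937, 0.2055, 0.0807]
tcp_rot: [1.133, 1.257, -1.134]
contact_force: [-1.6, 0.3, -24.3]
finger_gap: 0.181
```

Request:
send_rows:
  plan: [0.05,0,0,0]

```text
time: 14.15
position: [0.5937, 0.2055, 0.0806]
tcp_rot: [1.133, 1.256, -1.134]
contact_force: [-2.9, 0.1, -18.4]
finger_gap: 0.174
```

Request:
send_rows:
  plan: [0,0,0,0]

```text
time: 14.25
position: [0.5937, 0.2055, 0.0806]
tcp_rot: [1.133, 1.256, -1.134]
contact_force: [-2.4, -1.5, -21.4]
finger_gap: 0.177
```

Request:
send_rows:
  plan: [0,0,0,0]

```text
time: 14.35
position: [0.5937, 0.2055, 0.0807]
tcp_rot: [1.133, 1.256, -1.134]
contact_force: [-2.7, -0.1, -20.3]
finger_gap: 0.18
```

Request:
send_rows:
  plan: [0.03,0,0,0]

```text
time: 14.45
position: [0.5938, 0.2055, 0.0806]
tcp_rot: [1.133, 1.256, -1.133]
contact_force: [-3.7, -0.6, -16.6]
finger_gap: 0.179
```

Request:
send_rows:
  plan: [0,0,0,0]

```text
time: 14.55
position: [0.5938, 0.2055, 0.0806]
tcp_rot: [1.133, 1.256, -1.133]
contact_force: [-4.6, -1.2, -18.0]
finger_gap: 0.18
```

Request:
send_rows:
  plan: [0,0,0,0]

```text
time: 14.65
position: [0.5938, 0.2055, 0.0806]
tcp_rot: [1.133, 1.256, -1.133]
contact_force: [-5.2, -1.0, -17.4]
finger_gap: 0.177
```

Request:
send_rows:
  plan: [0,0,0,0]

```text
time: 14.75
position: [0.5938, 0.2055, 0.0806]
tcp_rot: [1.133, 1.256, -1.133]
contact_force: [-5.8, -0.7, -16.8]
finger_gap: 0.179
```

Request:
send_rows:
  plan: [0,-0.03,0,0]

```text
time: 14.85
position: [0.5937, 0.2055, 0.0806]
tcp_rot: [1.133, 1.256, -1.133]
contact_force: [-3.6, -0.8, -18.2]
finger_gap: 0.176
```

Request:
send_rows:
  plan: [0.01,0,0,0,0,0,0,0]

```text
time: 15.05
position: [0.5938, 0.2055, 0.0806]
tcp_rot: [1.133, 1.256, -1.133]
contact_force: [-4.9, -2.4, -15.7]
finger_gap: 0.181
```

Request:
send_rows:
  plan: [0,0,0,0]

```text
time: 15.15
position: [0.5938, 0.2055, 0.0806]
tcp_rot: [1.133, 1.256, -1.133]
contact_force: [-5.3, -2.0, -14.0]
finger_gap: 0.182
```

Request:
send_rows:
  plan: [0,0,0,0]

```text
time: 15.25
position: [0.5938, 0.2055, 0.0806]
tcp_rot: [1.133, 1.256, -1.133]
contact_force: [-4.7, -1.9, -13.9]
finger_gap: 0.178
```

Request:
send_rows:
  plan: [-0.015,0,0,0]

```text
time: 15.35
position: [0.5937, 0.2055, 0.0806]
tcp_rot: [1.133, 1.256, -1.133]
contact_force: [-4.3, -1.3, -15.3]
finger_gap: 0.178
```

Request:
send_rows:
  plan: [0,0,0,0]

```text
time: 15.45
position: [0.5938, 0.2055, 0.0806]
tcp_rot: [1.133, 1.256, -1.133]
contact_force: [-5.0, -2.0, -14.1]
finger_gap: 0.184
```

Request:
send_rows:
  plan: [0,0,0,0]

```text
time: 15.55
position: [0.5937, 0.2055, 0.0806]
tcp_rot: [1.133, 1.256, -1.133]
contact_force: [-4.3, -1.0, -14.2]
finger_gap: 0.175
```

Request:
send_rows:
  plan: [0,0,0,0]

```text
time: 15.65
position: [0.5938, 0.2055, 0.0806]
tcp_rot: [1.133, 1.256, -1.133]
contact_force: [-4.4, -0.9, -14.0]
finger_gap: 0.179
```

Request:
send_rows:
  plan: [-0.005,0,0,0,0,0,0,0]

```text
time: 15.85
position: [0.5937, 0.2055, 0.0805]
tcp_rot: [1.133, 1.256, -1.133]
contact_force: [-3.2, -1.3, -13.3]
finger_gap: 0.179
```

Request:
send_rows:
  plan: [0,0,0,0,0,0,0,0]

```text
time: 16.05
position: [0.5938, 0.2055, 0.0806]
tcp_rot: [1.133, 1.256, -1.133]
contact_force: [-4.3, -0.8, -13.0]
finger_gap: 0.179
```

Request:
send_rows:
  plan: [0,0,0,0,0,0,0,0]

```text
time: 16.25
position: [0.5937, 0.2055, 0.0806]
tcp_rot: [1.133, 1.256, -1.133]
contact_force: [-3.9, -0.7, -13.2]
finger_gap: 0.176
```

Request:
send_rows:
  plan: [-0.015,0,0,0,0,0,0,0]

```text
time: 16.45
position: [0.5937, 0.2056, 0.0806]
tcp_rot: [1.133, 1.256, -1.133]
contact_force: [-3.5, -0.4, -14.3]
finger_gap: 0.173
```

Request:
send_rows:
  plan: [0,0,0,0,0,0,0,0]

```text
time: 16.65
position: [0.5937, 0.2055, 0.0806]
tcp_rot: [1.133, 1.256, -1.133]
contact_force: [-3.1, -0.7, -14.3]
finger_gap: 0.174
```

Request:
send_rows:
  plan: [0,0,0,0,0,0,0,0]

```text
time: 16.85
position: [0.5937, 0.2055, 0.0806]
tcp_rot: [1.133, 1.256, -1.133]
contact_force: [-3.4, -1.2, -14.1]
finger_gap: 0.18
```

Request:
send_rows:
  plan: [0,0,0,0,0,0,0,0]

```text
time: 17.05
position: [0.5937, 0.2055, 0.0806]
tcp_rot: [1.133, 1.256, -1.133]
contact_force: [-2.5, -0.9, -14.4]
finger_gap: 0.175
```

Steady at about 11.7 N net. I'll hold it here and monitor.

Request:
send_rows:
  plan: [0,0,0,0,0,0,0,0,0,0,0,0]

```text
time: 17.35
position: [0.5937, 0.2055, 0.0806]
tcp_rot: [1.133, 1.256, -1.133]
contact_force: [-1.4, -0.8, -17.0]
finger_gap: 0.179
```

Request:
send_rows:
  plan: [0,0,0,0,0,0,0,0,0,0,0,0]

```text
time: 17.65
position: [0.5937, 0.2055, 0.0806]
tcp_rot: [1.133, 1.256, -1.133]
contact_force: [-2.0, -1.1, -16.0]
finger_gap: 0.179
```

Request:
send_rows:
  plan: [0,0,0,0,0,0,0,0,0,0,0,0]

```text
time: 17.95
position: [0.5937, 0.2055, 0.0806]
tcp_rot: [1.133, 1.256, -1.133]
contact_force: [-1.7, -0.6, -15.8]
finger_gap: 0.176
```

Request:
send_rows:
  plan: [0,0,0,0,0,0,0,0,0,0,0,0]

```text
time: 18.25
position: [0.5937, 0.2055, 0.0806]
tcp_rot: [1.133, 1.256, -1.133]
contact_force: [-1.7, -0.8, -16.6]
finger_gap: 0.178
```

Request:
send_rows:
  plan: [0.012,0,0,0,0,0,0,0]

```text
time: 18.45
position: [0.5937, 0.2055, 0.0806]
tcp_rot: [1.133, 1.256, -1.133]
contact_force: [-1.6, -0.4, -15.5]
finger_gap: 0.179
```

Request:
send_rows:
  plan: [0,0,0,0,0,0,0,0]

```text
time: 18.65
position: [0.5937, 0.2055, 0.0806]
tcp_rot: [1.133, 1.256, -1.133]
contact_force: [-1.8, 0.1, -14.5]
finger_gap: 0.18
```

Request:
send_rows:
  plan: [0,0,0,0,0,0,0,0]

```text
time: 18.85
position: [0.5937, 0.2055, 0.0806]
tcp_rot: [1.133, 1.256, -1.133]
contact_force: [-1.3, -0.7, -14.3]
finger_gap: 0.176
```

Request:
send_rows:
  plan: [0,0,0,0,0,0,0,0]

```text
time: 19.05
position: [0.5937, 0.2055, 0.0806]
tcp_rot: [1.133, 1.256, -1.133]
contact_force: [-2.4, -0.5, -14.1]
finger_gap: 0.181
```

Request:
send_rows:
  plan: [-0.005,0,0,0,0,0,0,0]

```text
time: 19.25
position: [0.5937, 0.2055, 0.0806]
tcp_rot: [1.133, 1.256, -1.133]
contact_force: [-2.0, -1.2, -13.9]
finger_gap: 0.178
```

Request:
send_rows:
  plan: [0,0,0,0,0,0,0,0]

```text
time: 19.45
position: [0.5937, 0.2055, 0.0806]
tcp_rot: [1.133, 1.256, -1.133]
contact_force: [-1.8, -1.2, -14.0]
finger_gap: 0.184
```

Request:
send_rows:
  plan: [0,0,0,0,0,0,0,0]

```text
time: 19.65
position: [0.5937, 0.2055, 0.0806]
tcp_rot: [1.133, 1.256, -1.133]
contact_force: [-0.6, 0.2, -13.4]
finger_gap: 0.174
```

Request:
send_rows:
  plan: [0,0,0,0,0,0,0,0]

```text
time: 19.85
position: [0.5937, 0.2055, 0.0806]
tcp_rot: [1.133, 1.256, -1.133]
contact_force: [-0.8, -0.3, -13.7]
finger_gap: 0.179
```

Request:
send_rows:
  plan: [0,0,0,0,0,0,0,0]

```text
time: 20.05
position: [0.5937, 0.2055, 0.0806]
tcp_rot: [1.133, 1.256, -1.133]
contact_force: [-2.4, -1.2, -13.2]
finger_gap: 0.178
```

Request:
send_rows:
  plan: [-0.008,0,0,0,0,0,0,0]

```text
time: 20.25
position: [0.5937, 0.2055, 0.0806]
tcp_rot: [1.133, 1.256, -1.133]
contact_force: [-1.1, -0.8, -13.9]
finger_gap: 0.185
```

Request:
send_rows:
  plan: [0,0,0,0,0,0,0,0]

```text
time: 20.45
position: [0.5937, 0.2056, 0.0806]
tcp_rot: [1.133, 1.256, -1.133]
contact_force: [-1.4, -0.6, -14.0]
finger_gap: 0.182
```

Request:
send_rows:
  plan: [0,0,0,0,0,0,0,0]

```text
time: 20.65
position: [0.5937, 0.2055, 0.0806]
tcp_rot: [1.133, 1.256, -1.133]
contact_force: [-0.9, -0.2, -14.3]
finger_gap: 0.177
```

Request:
send_rows:
  plan: [0,0,0,0,0,0,0,0]

```text
time: 20.85
position: [0.5937, 0.2056, 0.0806]
tcp_rot: [1.133, 1.256, -1.133]
contact_force: [0.0, -1.1, -15.0]
finger_gap: 0.175
```

Request:
send_rows:
  plan: [0,0,0,0,0,0,0,0]

```text
time: 21.05
position: [0.5937, 0.2055, 0.0806]
tcp_rot: [1.133, 1.256, -1.133]
contact_force: [-0.8, -0.8, -14.7]
finger_gap: 0.172
```

Request:
send_rows:
  plan: [0.003,0,0,0,0,0,0,0]

```text
time: 21.25
position: [0.5937, 0.2055, 0.0806]
tcp_rot: [1.133, 1.256, -1.133]
contact_force: [-1.4, -0.0, -14.6]
finger_gap: 0.175
```

Request:
send_rows:
  plan: [0,0,0,0,0,0,0,0]

```text
time: 21.45
position: [0.5936, 0.2056, 0.0806]
tcp_rot: [1.133, 1.256, -1.133]
contact_force: [-0.8, -0.2, -15.8]
finger_gap: 0.177
```

Request:
send_rows:
  plan: [0,0,0,0,0,0,0,0]

```text
time: 21.65
position: [0.5937, 0.2055, 0.0806]
tcp_rot: [1.133, 1.256, -1.133]
contact_force: [-0.6, -0.7, -14.5]
finger_gap: 0.177
```

Request:
send_rows:
  plan: [0,0,0,0,0,0,0,0]

```text
time: 21.85
position: [0.5937, 0.2055, 0.0806]
tcp_rot: [1.133, 1.256, -1.133]
contact_force: [-0.3, -0.5, -14.8]
finger_gap: 0.176
```

Request:
send_rows:
  plan: [0,0,0,0,0,0,0,0]

```text
time: 22.05
position: [0.5937, 0.2055, 0.0806]
tcp_rot: [1.133, 1.256, -1.133]
contact_force: [-0.7, -1.0, -15.3]
finger_gap: 0.178
```

Request:
send_rows:
  plan: [0,0,0,0,0,0,0,0]

```text
time: 22.25
position: [0.5937, 0.2055, 0.0806]
tcp_rot: [1.133, 1.256, -1.133]
contact_force: [-0.7, -0.6, -15.1]
finger_gap: 0.178
```

Request:
send_rows:
  plan: [0.003,0,0,0,0,0,0,0]

```text
time: 22.45
position: [0.5937, 0.2055, 0.0806]
tcp_rot: [1.133, 1.256, -1.133]
contact_force: [-0.8, -0.0, -13.3]
finger_gap: 0.182
```

Request:
send_rows:
  plan: [0,0,0,0,0,0,0,0,0,0,0,0]

```text
time: 22.75
position: [0.5937, 0.2055, 0.0806]
tcp_rot: [1.133, 1.256, -1.133]
contact_force: [-0.4, -1.6, -14.1]
finger_gap: 0.175
```

Request:
send_rows:
  plan: [0,0,0,0,0,0,0,0,0,0,0,0]

```text
time: 23.05
position: [0.5936, 0.2055, 0.0806]
tcp_rot: [1.133, 1.256, -1.133]
contact_force: [-1.1, -0.5, -13.2]
finger_gap: 0.186
```

Request:
send_rows:
  plan: [0,0,0,0,0,0,0,0,0,0,0,0]

```text
time: 23.35
position: [0.5937, 0.2055, 0.0806]
tcp_rot: [1.133, 1.256, -1.133]
contact_force: [0.6, -1.3, -14.5]
finger_gap: 0.182
```

Request:
send_rows:
  plan: [0.05,0,0,0,0.05,0.01,0,0,0.05,0,0,0,0,0,0,0,0,0,0,0]

```text
time: 23.85
position: [0.5938, 0.2056, 0.0802]
tcp_rot: [1.134, 1.255, -1.132]
contact_force: [-6.1, -1.8, 0.0]
finger_gap: 0.178
```

Request:
send_rows:
  plan: [0.03,0,0,0,0,0,0,0]

```text
time: 24.05
position: [0.5938, 0.2057, 0.08]
tcp_rot: [1.134, 1.255, -1.132]
contact_force: [-5.3, -1.0, -0.5]
finger_gap: 0.18
```

Request:
send_rows:
  plan: [0.03,-0.03,0,0,0.03,0,0,0,0,0,0,0]

```text
time: 24.35
position: [0.5937, 0.2057, 0.0788]
tcp_rot: [1.134, 1.255, -1.132]
contact_force: [-3.3, 0.1, -0.8]
finger_gap: 0.182
```

Request:
send_rows:
  plan: [0.03,-0.02,0,0,0.03,0,0,0,0,0,0,0]

```text
time: 24.65
position: [0.5937, 0.2057, 0.0786]
tcp_rot: [1.134, 1.255, -1.132]
contact_force: [-4.1, 0.2, 6.7]
finger_gap: 0.179
```

Request:
send_rows:
  plan: [-0.05,-0.02,0,0,0,0,0,0,0,0,0,0]

```text
time: 24.95
position: [0.5936, 0.2056, 0.0786]
tcp_rot: [1.134, 1.255, -1.132]
contact_force: [-2.3, 1.0, 4.3]
finger_gap: 0.179
```

Request:
send_rows:
  plan: [0,0,0,0,0,0,0,0]
  squeeze: 20

```text
time: 25.15
position: [0.5936, 0.2056, 0.0786]
tcp_rot: [1.134, 1.255, -1.132]
contact_force: [-0.8, 1.9, 5.4]
finger_gap: 0.178
```

Request:
send_rows:
  plan: [0,0,0,0,0,0,0,0,0,0,0,0,0,0,0,0]
  claw: 0.4

```text
time: 25.55
position: [0.5931, 0.2054, 0.0779]
tcp_rot: [1.133, 1.256, -1.133]
contact_force: [-0.1, -0.6, -0.1]
finger_gap: 0.598
```

Released. Now retreat straight up, then swing clear so both cameras can see the joint.

Request:
send_rows:
  plan: [-1,0,0,0,-2,0,0,0,-4,0,0,0,-4,0,0,0,-3,0,0,0]

```text
time: 26.05
position: [0.5933, 0.2055, 0.2217]
tcp_rot: [1.135, 1.254, -1.131]
contact_force: [0.7, -0.9, -1.2]
finger_gap: 0.603
```

Request:
send_rows:
  plan: [0,0,2,0,0,-1,4,0,0,-1,4,0,0,-1,4,0,0,-1,4,0]

```text
time: 26.55
position: [0.5713, 0.0208, 0.219]
tcp_rot: [1.133, 1.255, -1.132]
contact_force: [0.2, -0.3, -0.5]
finger_gap: 0.601
```

Request:
send_rows:
  plan: [0,-1,4,0,0,-1,4,0,0,0,2,0,0,0,0,0,0,0,0,0]

```text
time: 27.05
position: [0.562, -0.0791, 0.2185]
tcp_rot: [1.134, 1.256, -1.133]
contact_force: [0.3, -0.1, -0.6]
finger_gap: 0.6
```

```bash
python3 - <<'E'
from go import *
from m import *
for n in("scene","top"):
    d=cam(n); np.savez(n+"9.npz",**d)
    W,o,g=masks(d)
    for nm,m,z0,z1 in(("plate",o,.041,.058),("webtop",o,.09,.11),("web",o,.06,.11),("post",g,.03,.05)):
        b=box(W,m,.45,.75,.1,.3,z0,z1); P=W[b]
        if len(P)>10: print(n,nm,len(P),P[:,2].mean().round(4),rect(P))
    cv2.imwrite(f"pics/{n}9.png",cv2.resize(d["pixels"][(220 if n=="scene" else 150):(370 if n=="scene" else 270),(300 if n=="scene" else 180):(500 if n=="scene" else 340),::-1],(800,600),interpolation=cv2.INTER_CUBIC))
s=env.get_state(); print(s["time"],s["position"],s["contact_force"])
E
```

```text
scene plate 578 0.0467 ((593.9735717773438, 204.9814910888672), (111.43416595458984, 40.11255645751953), 5.184719085693359)
scene webtop 262 0.0992 ((594.6901245117188, 204.669189453125), (60.641510009765625, 16.161972045898438), 6.603888511657715)
scene web 497 0.0878 ((594.1663818359375, 204.65945434570312), (61.88900375366211, 17.372440338134766), 5.483482837677002)
scene post 999 0.04 ((572.7398071289062, 203.47296142578125), (199.354736328125, 59.417240142822266), 6.010472297668457)
top plate 309 0.0474 ((593.302734375, 203.05081176757812), (109.57704162597656, 39.7024040222168), 5.448256492614746)
top webtop 137 0.1007 ((592.7435302734375, 203.3534698486328), (58.848934173583984, 16.440814971923828), 5.448460102081299)
top web 173 0.0958 ((592.7404174804688, 203.0615692138672), (58.873863220214844, 16.772624969482422), 5.813763618469238)
top post 905 0.04 ((572.0466918945312, 201.77947998046875), (200.19235229492188, 60.43528747558594), 5.667869567871094)
27.15 [ 0.56207434 -0.07815881  0.21838746] [1.01286134 0.48631833 0.25490405]
```

View pics/scene9.png

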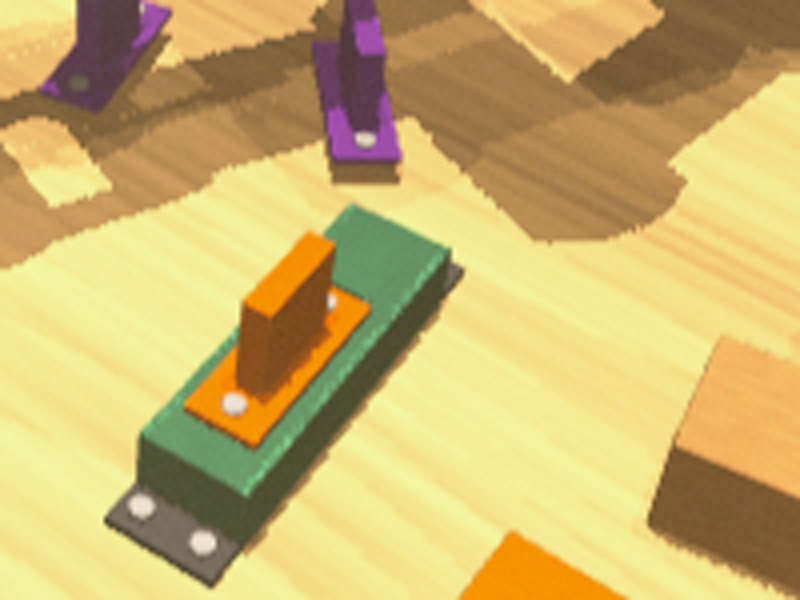

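View pics/top9.png

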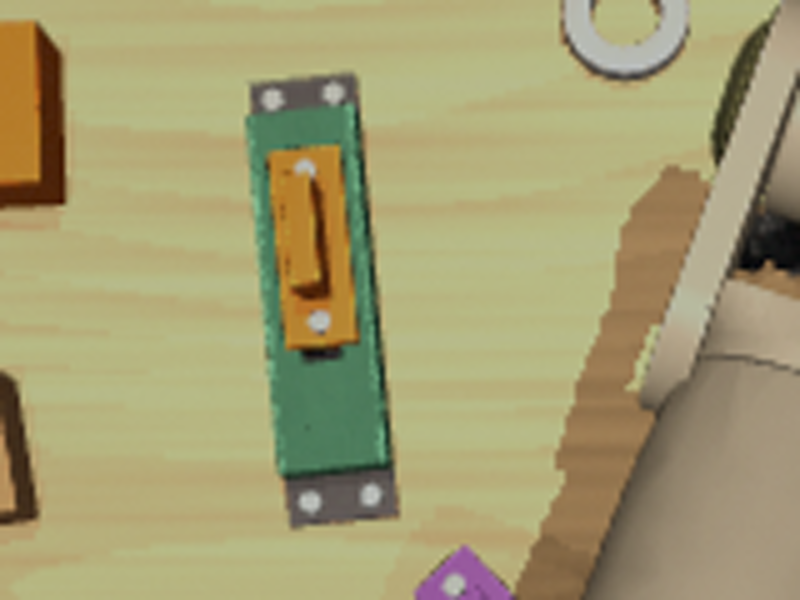

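The top view shows the orange plate flat on the green post, with a 5-pixel sliver of one opening visible behind it (crop 320,352). The scene view agrees, and the other objects are untouched.

```bash
python3 -c "
from h import *
print(env.finish_job())"
```

```text
the job is handed in; nothing more can be done
None
```

The orange beam end is joined to the green post, pull-tested and released. I handed the job in at about 27 s of robot time. It reports no verdict, so these are my own checks.

- **Insertion:** Both rivets went into the wide openings without side contact. I then slid the beam end about 22 mm along +x until I felt the slot ends, with about 4–5 N of push at most.
- **Pull test:** The heads bore after about 2 mm of rise. I held the upward pull for about 8 s (15.3 to 23.4 s) at roughly 10.5–14.5 N over the beam's weight. In the steadiest 3 s it averaged about 12 N.
- **Overshoot:** Before that hold, the pull crept up for about a second to about 24 N total, or 21.7 N net. That is still below the 25 N limit, and I backed it off.
- **Final check:** After I lowered it and let go, both cameras showed the plate flat on the post and square to it. They put it 21.0–22.0 mm along the slot, up to 1 mm short of the 22 mm target. The slot ends felt firm at 22.3 mm by arm position, so the difference may be camera error. It may also have settled back up to 0.5 mm when I opened the gripper.
- **Other objects:** Nothing else was touched, and the gripper is well clear of the post.

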